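# Stop the bench drive and seat its splined gear

### The job

Stop the bench drive at its control box by pressing the wide round button, then the square one, then the narrow round one, each fully down and one at a time. Then lift the gear from its stand, turn it until its four-splined stem matches the cross-shaped socket in the drive's spindle, and slide it fully home against the spring inside. Finish while still holding it down there with the fingers (the spring pushes it out if you let go), and leave the bearing, oil filter and brake pad where they are.

Things in the scene. Friction and masses are not known exactly. Their poses are not given: they have to be found in the camera images.
- drive: the bench drive: fixed grey box 150 (its x) x 120 (its y) x 40 mm high with small screws on top. Origin: centre of its underside, on the table. Its place and yaw vary. The spindle stands at the middle of its top.
- spindle: fixed upright steel boss on the drive, 50 mm across, 40 mm high; it does not turn, its yaw varies. Origin: centre of the socket's mouth at its top face (80 mm above the table), z up. Socket: plus-shaped hole 40 mm deep, slots along the spindle's x and y, each 10.6 mm wide and 26.6 mm long. In its middle stands a 9 mm brass ejector pin.
- ejector (a joint): the ejector pin in the socket: 0 = up, its top 8 mm below the mouth; grows (m) as it is pushed down, 0.018 with the gear fully home, stop at 0.022. Spring: 3 N at 0, 9 N at 0.018; it lifts the gear again when nothing presses it.
- gear: loose steel gear, 0.2 kg, upright in the stand. Origin: stem's tip, z up. z 0-26 mm: plus-shaped stem, bars 24 x 8 mm along its x and y (lowest 6 mm stepped, tip 20 x 5). z 26-40: toothed disc, 63 mm wide. z 40-80: dark flat-sided hub to grip, 24 mm (x) by 38 mm (y). Yaw varies. Home: disc on the spindle's top face, origin 26 mm below the mouth; any of the four ways round fits.
- stand: fixed black ring that carries the gear by its disc, the stem in its hole: 52 mm across, 33 mm hole, 32 mm high. Origin: centre of its underside, on the table.
- control_box: fixed grey control box, 75 (its x) x 180 (its y) x 34 mm high, with three grey push buttons in a row along its y axis at -55, 0 and +55 mm. Which button is where varies. Origin: centre of its underside, on the table.
- wide_top (a point): centre of the top of the wide round button's (34 mm) cap when up, 49 mm above the table; moves with it
- square_top (a point): centre of the top of the square button's (22 mm) cap when up, 49 mm above the table; moves with it
- narrow_top (a point): centre of the top of the narrow round button's (16 mm) cap when up, 49 mm above the table; moves with it
- wide (a joint): travel of the wide round button: 0 up, 0.006 (m) fully down; springs back; 1.5 N to start, 4.5 N fully down
- square (a joint): travel of the square button: 0 up, 0.006 (m) fully down; springs back; 1.5 N to start, 4.5 N fully down
- narrow (a joint): travel of the narrow round button: 0 up, 0.006 (m) fully down; springs back; 1.5 N to start, 4.5 N fully down
- bearing_6205: bystander: loose ball bearing, 52 mm across, 15 mm high, lying flat on the table. Origin: centre of its underside.
- oil_filter: bystander: loose orange oil filter standing, 72 mm across, 88 mm high. Origin: centre of its underside.
- brake_pad: bystander: loose brake pad lying flat, 50 x 128 x 16 mm. Origin: centre of its underside.

How it is judged:
By the outcome, as a careful person would: the job done as asked, in the order asked, and still so for the second after the job is handed in, while the arm keeps its last pose, push and grip.
It also fails if it takes over 64 s, if anything falls off the work surface, if the arm or the gripper's body presses on something with over 40 N, if the wrist force passes 120 N, or if a joint passes its speed limit or range.

### The arm

A 6-joint arm with a two-finger parallel gripper is mounted at the origin on a cart in front of the work surface, level with it; the furniture and walls round the work are solid. World frame = base frame: x ahead of the robot, y to its left, z up, the work surface at z = 0. Lengths are in mm, angles in rad, forces in N, time in s.
With the tool pointing down it reaches from about 350 to 875 mm from the base axis. Payload 15.5 kg.
Tool frame: the origin (TCP) lies at the centre of the arm's flange, where the gripper is bolted on; the fingertips stand 173 mm ahead of it and the grasp point (between the pads) lies 155 mm ahead of it; z points along the fingers, y is the line along which they close (so a half turn about z gives the same grasp; the last joint's range is limited). The gripper opens to 85 mm and grips with 20 to 120 N. Pads are 22 mm wide; open, the fingers measure 114 mm over their backs; the gripper's body (76 mm by 85 mm) begins 54 mm behind the grasp point. The pads swing forward as they close: fully open they stand 13 mm farther back than shut.
Start: joints at [1.252, 0.494, 1.345, -0, 1.302, -0.096], TCP at [138.096, 609.555, 404.677] pointing down, gripper open.
Joint ranges: [-2.91, 2.91], [-0.82, 2.16], [0.22, 2.67], [-1.22, 4.37], [0.12, 2.79], [-3.08, 3.08]. Speed limits (rad/s): [1.89, 1.89, 2.57, 3.01, 3.01, 3.01].

### API

Orientations are given as a rotation vector (axis times angle).
In Python, from rig import bot, camera, workorder gives the robot as it stands.
- The arm moves only by the shell command python3 -m inch 'ROWS'. ROWS is a JSON object of lists of equal length, an entry for each row: "dr": the turn, a rotation vector about the world's x, y, z in units of 5 degrees (1.0 is 5 degrees), a list of three; "dp": the shift along the world's x, y, z in units of 50 mm (1.0 is 50 mm), a list of three; "hand": the closure in counts, from 0 (fully open) to 255 (shut). In form: {"dr": [[rx, ry, rz], ...], "dp": [[dx, dy, dz], ...], "hand": [hand, ...]}. A call has 1 to 8 rows; each row is the pose to reach, as a shift and turn from the pose commanded when the call began; what a row does not reach only later rows make up. A row lasts 1/10 s, in which the tool goes at most 50 mm and 8.59 degrees, less where a joint would pass 70% of its speed; a pose out of reach is approached as far as the arm can. A call with a gripper value outside its range is refused whole. The fingers move at their own pace and stop on an object; the grip force is fixed at half the most. Time passes only in rows, so rows that repeat a pose let the fingers close. It gives the time, the measured TCP pose, the force, the opening and the grip force at its end, in the units of the state.
- bot.sense(): the state, without advancing time (a new reading comes with each control period).
- camera(name): name is "scene" or "top" or "wrist"; returns a dict with "frame" (384x512x3 uint8, blue, green, red), "intrinsics" (3x3 intrinsics, pixels), "R" (3x3) and "t" (3): a world point X has camera coordinates R X + t. Camera axes: x right, y down, z forward; pixel columns grow to the right and rows downward; lengths in mm; the calibration is good to about 2 mm. A picture is of the moment at which its call begins. There is no depth.
- workorder.hand_in(): hands the job in; it is judged then, once.
The state is a dict: "time_s": time; "q": joint angles; "joint_vel": joint speeds; "effort": joint torques, N m; "ee_pos": TCP position; "tool_rot": TCP orientation; "wrist_force": force on the tool from outside, world axes, zero at the start; "wrist_torque": the same for the moment, N m; "finger_gap": finger opening in mm; "finger_force": force on a finger pad.
Only numpy, scipy, OpenCV 4.12 (cv2) and the standard library are available. Lean on these libraries where they do the work, as an engineer would, in place of code of your own. Each camera call takes 0.05 s, during which the arm holds its last target. There are 200 camera calls.

## Working session

There is one attempt and no reset: what is moved stays moved. The work goes in short steps, Python scripts to look and compute and a shell command to move; the robot and the scene stay as the last step left them, time stands still between calls to the robot, and variables do not carry over. Pictures are saved under pics/ and viewed, at most 10 in all, crops included, and the job is handed in when it is done.

```bash
mkdir -p pics; ls
python3 - <<'E'
from rig import bot,camera
import cv2,numpy as np
s=bot.sense();print(s)
for n in("top","scene"):
    c=camera(n);cv2.imwrite(f"pics/{n}1.png",c["frame"]);np.savez(f"pics/{n}1.npz",**c);print(n,c["intrinsics"],c["R"],c["t"])
E
```

```text
pics
{'time_s': 0.0, 'q': array([ 1.25249428e+00,  4.94188693e-01,  1.34616426e+00, -1.69296474e-06,
        1.30249235e+00, -9.55125837e-02]), 'joint_vel': array([-1.40876381e-03, -5.20439307e-05,  3.49576029e-04, -7.56178043e-04,
       -6.70615547e-05, -4.65988371e-04]), 'effort': array([ 4.27238920e-04, -8.82164311e+01, -3.83866739e+01, -8.20603191e-05,
        9.90032684e-03, -2.98705572e-05]), 'ee_pos': array([138.04905544, 609.39984309, 404.08546935]), 'tool_rot': array([-3.49204371e-01, -3.12186646e+00,  1.92605780e-03]), 'wrist_force': array([-0.69370363,  0.51358085, -0.03571778]), 'wrist_torque': array([-0.00492251, -0.04430703,  0.01160957]), 'finger_force': 0.0, 'finger_gap': 85.50427463368996}
top [[381.95128886   0.         254.98129102]
 [  0.         381.95128886 191.77978196]
 [  0.           0.           1.        ]] [[-0.02278174 -0.99969086  0.00995895]
 [-0.99195899  0.02136284 -0.1247437 ]
 [ 0.12449239 -0.01272075 -0.99213902]] [138.79707208 552.48005409 880.08958584]
scene [[409.76736558   0.         252.80973373]
 [  0.         409.76736558 192.41701551]
 [  0.           0.           1.        ]] [[ 0.68655366 -0.72698345  0.01179571]
 [-0.51128616 -0.49425951 -0.70306045]
 [ 0.51694345  0.47665775 -0.71103225]] [-284.77600695  394.14411993  692.76200415]
```

View pics/top1.png

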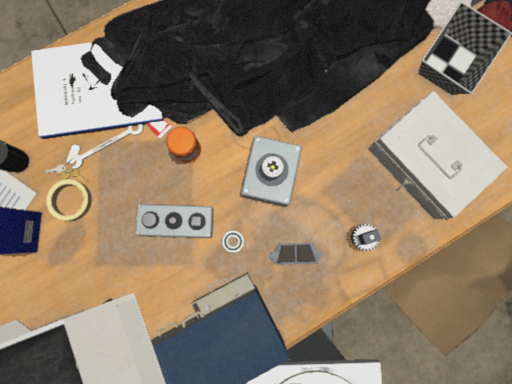

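View pics/scene1.png

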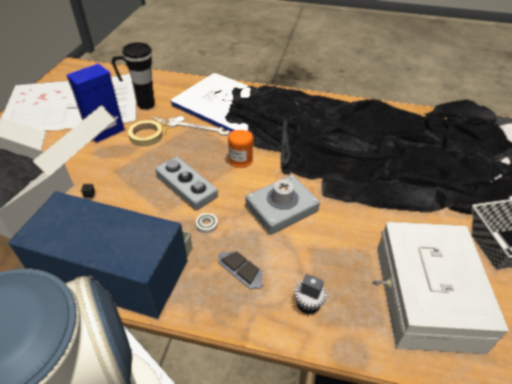

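The top view shows the control box at (174,221) with buttons at about x=150, 173 and 196. The drive is at (272,168), the gear at (366,237), the filter at (183,143), the bearing at (233,241) and the pad at (295,253). I'll enlarge the important parts.

```bash
cat > h.py <<'E'
import numpy as np,cv2
from scipy.spatial.transform import Rotation as Ro
def ray(c,u,v,z):
    R,t,K=c["R"],c["t"],c["intrinsics"]
    o=-R.T@t; d=R.T@np.linalg.solve(K,np.array([u,v,1.]))
    return o+d*(z-o[2])/d[2]
def proj(c,X):
    p=c["intrinsics"]@(c["R"]@np.asarray(X,float)+c["t"]); return p[:2]/p[2]
def crop(f,u,v,w,h,k): return cv2.resize(f[v-h:v+h,u-w:u+w],None,fx=k,fy=k,interpolation=cv2.INTER_CUBIC)
E
python3 - <<'E'
from h import *
c=dict(np.load("pics/top1.npz"));f=c["frame"]
a=crop(f,174,221,44,28,6);b=crop(f,272,168,35,40,6);g=crop(f,366,237,30,40,5)
H=480;pad=lambda x:cv2.copyMakeBorder(x,0,0,0,0,0)
im=np.zeros((560,790,3),np.uint8)
def put(x,r,q):
    h,w=x.shape[:2];im[r:r+h,q:q+w]=x[:im.shape[0]-r,:im.shape[1]-q]
a=crop(f,174,221,44,28,4.5);b=crop(f,272,168,35,40,5.5);g=crop(f,366,237,22,22,6)
put(a,0,0);put(b,0,400);put(g,270,0)
cv2.imwrite("pics/crops.png",im)
for n,u,v,z in[("b1",150,220,49),("b2",173,221,49),("b3",196,222,49),("spindle",273,167,80),("gear",369,236,86),("filter",183,136,88),("bearing",233,241,15),("pad",295,253,16)]: print(n,ray(c,u,v,z).round(1))
c2=dict(np.load("pics/scene1.npz"))
for n,u,v,z in[("b1",172,164,49),("b3",199,186,49),("spindle",285,185,80),("gear",312,281,86)]:print(n,ray(c2,u,v,z).round(1))
E
```

```text
b1 [492.7 372.3  49. ]
b2 [489.2 318.9  49. ]
b3 [485.6 265.5  49. ]
spindle [606.   84.5  80. ]
gear [ 444.1 -124.7   86. ]
filter [680.8 288.9  88. ]
bearing [439.8 181.8  15. ]
pad [407.9  33.9  16. ]
b1 [493.2 370.4  49. ]
b3 [487.6 256.   49. ]
spindle [615.4  83.4  80. ]
gear [ 442.2 -131.2   86. ]
```

View pics/crops.png

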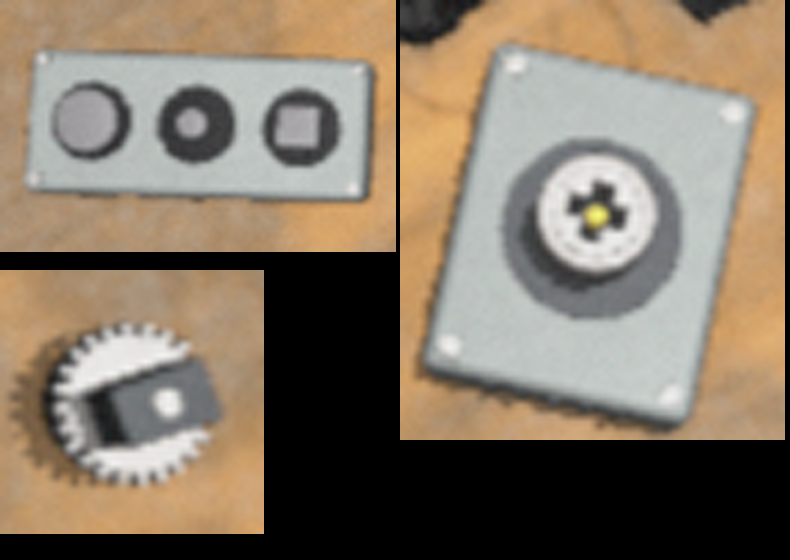

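Crops: wide round is the left button (149,220), narrow round is the middle one (172,220), square is the right one (196,221). The gear hub's long axis gives a yaw of about 18°, and the spindle slots sit at about -17°. Next I'll move above the wide button with the fingers shut.

```bash
python3 -m inch '{"dr":[[0,0,0],[0,0,0],[0,0,0],[0,0,0],[0,0,0],[0,0,0],[0,0,0],[0,0,0]],"dp":[[7.1,-4.75,0],[7.1,-4.75,0],[7.1,-4.75,0],[7.1,-4.75,0],[7.1,-4.75,0],[7.1,-4.75,0],[7.1,-4.75,0],[7.1,-4.75,0]],"hand":[255,255,255,255,255,255,255,255]}'
python3 -m inch '{"dr":[[0,0,0],[0,0,0],[0,0,0],[0,0,0],[0,0,0],[0,0,0]],"dp":[[0,0,0],[0,0,0],[0,0,0],[0,0,0],[0,0,0],[0,0,0]],"hand":[255,255,255,255,255,255]}'
python3 - <<'E'
from rig import bot,camera
import cv2,numpy as np
s=bot.sense();print(s["time_s"],s["q"],s["ee_pos"],s["tool_rot"],s["finger_gap"])
c=camera("wrist");cv2.imwrite("pics/w1.png",c["frame"]);np.savez("pics/w1.npz",**c);print(c["intrinsics"],c["R"],c["t"],-c["R"].T@c["t"])
E
```

```text
time_s: 0.9
ee_pos: [472.0, 385.6, 404.5]
tool_rot: [-0.349, -3.122, 0.0]
wrist_force: [0.4, 1.1, -0.2]
finger_gap: 0.0
finger_force: 0.0
time_s: 1.5
ee_pos: [470.0, 387.6, 404.8]
tool_rot: [0.348, 3.122, 0.0]
wrist_force: [0.7, -1.1, 0.2]
finger_gap: -0.3
finger_force: 0.0
1.5 [ 5.91698487e-01  4.71116564e-01  1.38619193e+00 -9.77627694e-06
  1.28421637e+00 -7.57396033e-01] [469.98169042 387.64220716 404.7573531 ] [3.47524905e-01 3.12225362e+00 5.75656793e-05] -0.3120103865926538
[[312.68762177   0.         258.598966  ]
 [  0.         312.68762177 188.16719089]
 [  0.           0.           1.        ]] [[ 2.19865292e-01  9.75530087e-01 -5.49674362e-04]
 [ 9.40154194e-01 -2.11741831e-01  2.66974695e-01]
 [ 2.60325459e-01 -5.92152479e-02 -9.63703383e-01]] [-480.99513134 -393.53343294  279.34052956] [403.01679088 402.43895154 374.00049095]
```

View pics/w1.png

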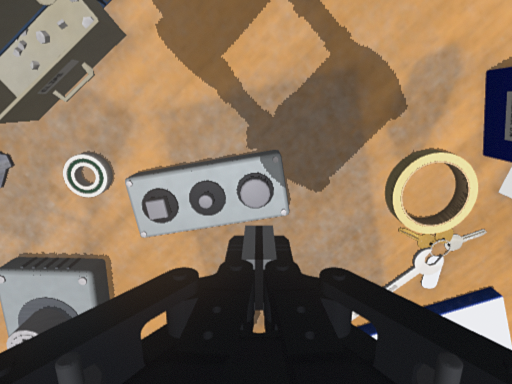

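Wrist view: wide (256,190), narrow (206,201), square (158,208). I'll get the cap centroids by thresholding inside the black rings.

```bash
cat >> h.py <<'E'
def cap(c,u,v,r,thr=90):
    g=cv2.cvtColor(c["frame"],cv2.COLOR_BGR2GRAY)
    m=(g>thr).astype(np.uint8); n,l,st,ce=cv2.connectedComponentsWithStats(m,connectivity=4)
    k=l[v,u]; return ce[k],st[k]
E
python3 - <<'E'
from h import *
for f,P in(("w1",[(256,190),(206,201),(155,208)]),("top1",[(149,220),(172,220),(196,221)])):
    c=dict(np.load(f"pics/{f}.npz"))
    for u,v in P:
        ce,st=cap(c,u,v,0);print(f,ce.round(1),st,ray(c,*ce,49).round(1))
E
```

```text
w1 [277.  146.5] [     0      0    512    350 113459] [451.1 411.1  49. ]
w1 [205.1 201.4] [199 195  14  14 152] [492.6 322.2  49. ]
w1 [277.  146.5] [     0      0    512    350 113459] [451.1 411.1  49. ]
top1 [259.4 213.2] [     0      0    512    384 139154] [502.9 117.5  49. ]
top1 [172.2 219.9] [169 217   7   7  40] [491.7 320.8  49. ]
top1 [195.6 220.6] [191 216  10  10  96] [489.  266.4  49. ]
```

```bash
python3 -m inch '{"dr":[[0,0,0],[0,0,0],[0,0,0],[0,0,0],[0,0,0],[0,0,0],[0,0,0],[0,0,0]],"dp":[[0.5,-0.22,-0.5],[0.5,-0.22,-1.5],[0.5,-0.22,-2.5],[0.5,-0.22,-3.3],[0.5,-0.22,-3.5],[0.5,-0.22,-3.6],[0.5,-0.22,-3.7],[0.5,-0.22,-3.72]],"hand":[255,255,255,255,255,255,255,255]}'
```

```text
time_s: 2.35
ee_pos: [496.1, 376.6, 220.2]
tool_rot: [0.349, 3.12, 0.003]
wrist_force: [0.8, 0.7, 2.5]
finger_gap: -0.1
finger_force: 1.2
```

```bash
python3 -m inch '{"dr":[[0,0,0],[0,0,0],[0,0,0],[0,0,0]],"dp":[[0,0,-0.04],[0,0,-0.06],[0,0,-0.06],[0,0,-0.06]],"hand":[255,255,255,255]}'
```

```text
time_s: 2.75
ee_pos: [496.0, 376.4, 216.4]
tool_rot: [0.349, 3.121, 0.002]
wrist_force: [1.3, 2.5, 6.9]
finger_gap: 0.1
finger_force: 3.7
```

```bash
python3 -m inch '{"dr":[[0,0,0],[0,0,0],[0,0,0]],"dp":[[0,0,-0.03],[0,0,-0.03],[0,0,-0.03]],"hand":[255,255,255]}'
python3 - <<'E'
from rig import bot,camera
import cv2,numpy as np
c=camera("wrist");np.savez("pics/w2.npz",**c);cv2.imwrite("pics/w2.png",c["frame"])
E
```

```text
time_s: 3.05
ee_pos: [496.0, 376.5, 216.1]
tool_rot: [0.349, 3.12, 0.003]
wrist_force: [-2.4, -0.6, 27.8]
finger_gap: 0.1
finger_force: 13.5
```

View pics/w2.png

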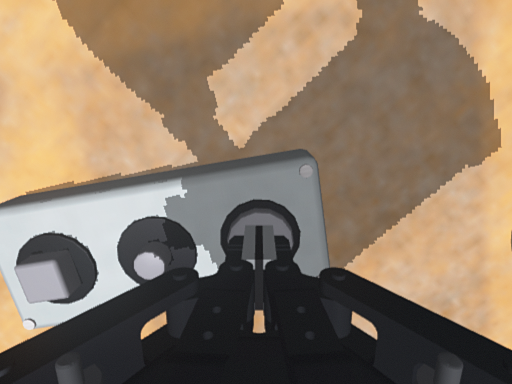

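The wide button is fully down: the cap sits in its ring at (259,220), with a firm 28 N against the stop. Next is the square one.

```bash
python3 -m inch '{"dr":[[0,0,0],[0,0,0],[0,0,0],[0,0,0],[0,0,0],[0,0,0],[0,0,0],[0,0,0]],"dp":[[0,0,0.5],[0,0,0.7],[-0.06,-1,0.7],[-0.12,-2,0.7],[-0.12,-2.2,0.7],[-0.12,-2.2,0.5],[-0.12,-2.2,0.25],[-0.12,-2.2,0.15]],"hand":[255,255,255,255,255,255,255,255]}'
python3 -m inch '{"dr":[[0,0,0],[0,0,0],[0,0,0],[0,0,0],[0,0,0]],"dp":[[0,0,-0.04],[0,0,-0.08],[0,0,-0.13],[0,0,-0.145],[0,0,-0.145]],"hand":[255,255,255,255,255]}'
python3 - <<'E'
from rig import bot
print(bot.sense()["wrist_torque"])
E
```

```text
time_s: 3.9
ee_pos: [489.3, 267.0, 219.9]
tool_rot: [-0.348, -3.121, 0.001]
wrist_force: [0.8, -1.8, 2.4]
finger_gap: -0.1
finger_force: 1.3
time_s: 4.4
ee_pos: [489.2, 266.7, 215.9]
tool_rot: [0.349, 3.122, 0.001]
wrist_force: [-9.7, 0.0, 33.4]
finger_gap: 0.1
finger_force: 16.4
[ 0.09856996  1.77467851 -0.098265  ]
```

The square button has bottomed out. Next is the narrow one at +3, +55 mm, then up.

```bash
python3 -m inch '{"dr":[[0,0,0],[0,0,0],[0,0,0],[0,0,0],[0,0,0],[0,0,0],[0,0,0],[0,0,0]],"dp":[[0,0,0.5],[0,0,0.7],[0.06,0.8,0.7],[0.06,1.1,0.7],[0.06,1.1,0.7],[0.06,1.1,0.5],[0.06,1.1,0.25],[0.06,1.1,0.15]],"hand":[255,255,255,255,255,255,255,255]}'
python3 -m inch '{"dr":[[0,0,0],[0,0,0],[0,0,0],[0,0,0],[0,0,0]],"dp":[[0,0,-0.04],[0,0,-0.08],[0,0,-0.13],[0,0,-0.145],[0,0,-0.145]],"hand":[255,255,255,255,255]}'
python3 - <<'E'
from rig import bot,camera
import numpy as np,cv2
c=camera("wrist");cv2.imwrite("pics/w3.png",c["frame"][150:350,100:400])
E
```

```text
time_s: 5.2
ee_pos: [492.1, 320.1, 220.0]
tool_rot: [-0.35, -3.12, 0.002]
wrist_force: [-1.1, -1.3, 2.6]
finger_gap: 0.1
finger_force: 1.3
time_s: 5.7
ee_pos: [492.5, 320.9, 216.0]
tool_rot: [0.349, 3.121, 0.0]
wrist_force: [-7.2, -6.0, 26.4]
finger_gap: -0.0
finger_force: 13.0
```

View pics/w3.png

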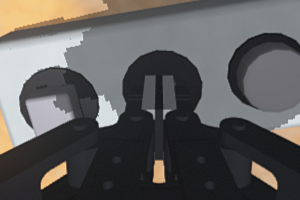

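The narrow button is down, its tip inside the ring at (160,90) in the crop. Now to the gear: rise, traverse, turn by -59° and open.

```bash
python3 -m inch '{"dr":[[0,0,0],[0,0,0],[0,0,-1],[0,0,-2.5],[0,0,-4],[0,0,-5.5],[0,0,-7],[0,0,-8.5]],"dp":[[0,0,1],[0,0,2],[0,-0.5,2.8],[-0.1,-1.3,3.3],[-0.2,-2.2,3.7],[-0.3,-3.2,3.7],[-0.4,-4.2,3.7],[-0.5,-5.2,3.7]],"hand":[255,255,255,255,255,200,100,0]}'
python3 -m inch '{"dr":[[0,0,-1.5],[0,0,-3],[0,0,-3.3],[0,0,-3.3],[0,0,-3.3],[0,0,-3.3],[0,0,-3.3]],"dp":[[-0.1,-1,0],[-0.2,-2,0],[-0.3,-3,0],[-0.4,-3.8,0],[-0.4,-3.8,0],[-0.4,-3.8,0],[-0.4,-3.8,0]],"hand":[0,0,0,0,0,0,0]}'
python3 - <<'E'
from rig import bot,camera
import numpy as np,cv2
s=bot.sense();print(s["ee_pos"],s["tool_rot"],s["q"])
c=camera("wrist");cv2.imwrite("pics/w4.png",c["frame"]);np.savez("pics/w4.npz",**c)
E
```

```text
time_s: 6.55
ee_pos: [467.0, 60.2, 400.2]
tool_rot: [1.463, 2.778, 0.001]
wrist_force: [1.5, -0.3, 0.2]
finger_gap: 43.2
finger_force: 0.0
time_s: 7.25
ee_pos: [447.6, -127.4, 399.7]
tool_rot: [1.841, 2.546, 0.0]
wrist_force: [0.0, -0.1, -0.1]
finger_gap: 85.5
finger_force: 0.0
[ 447.63394414 -127.42165325  399.72194321] [1.84085033e+00 2.54573493e+00 3.87149369e-04] [-4.05813916e-01  2.76376013e-01  1.73015569e+00  2.61171771e-04
  1.13499035e+00 -7.24581963e-01]
```

View pics/w4.png

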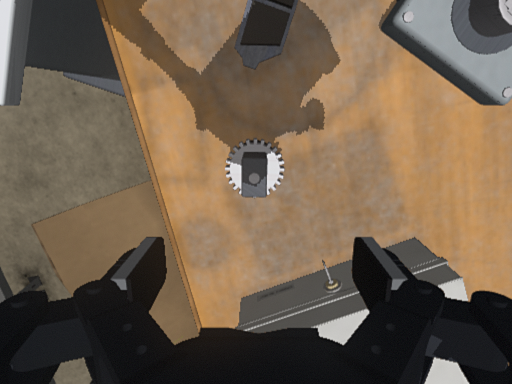

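Wrist view: the gear is centred near (255,168), and its dark hub covers about x 242-267, rows 152-196. I'll segment the hub's top face.

Run:
```python
from h import *
c=dict(np.load("pics/w4.npz"));f=c["frame"];g=cv2.cvtColor(f,cv2.COLOR_BGR2GRAY)
print("cam",(-c["R"].T@c["t"]).round(1))
print(g[140:204:2,248]);print(g[178,234:276]);print(g[190,234:276])
cv2.imwrite("pics/w4c.png",crop(f,255,170,36,36,8))
```

```text
cam [425.4 -63.3 369. ]
[112 121 117 112 113 114  43  38  41  56  62  62  61  61  62  62  61  61
  65  69  64  60  84 104 101 103 101 101  91 138 137 138]
[220 218 218 218 219 222 227 145  68  58  62  62  62  61  69 112 115 113
 113 112 114 112 113 112 114  89  65  60  60  78 104  94  87 217 223 220
 219 218 218 218 219 219]
[127 118 128 133 128  92 171 135  91  97 100 100 103 105 103 103 101 100
 101 103 102 102 104 105 105 107 108 106 104 102 104  85 106 225 165  84
 119 129 137 178 175 148]
```

View pics/w4c.png

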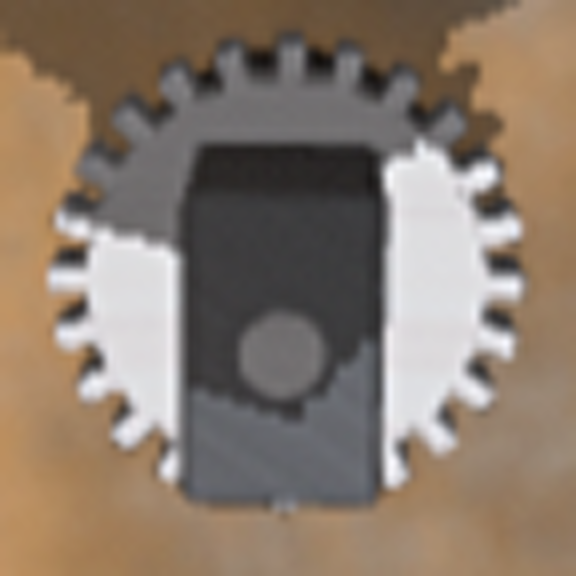

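The hub's top face spans crop (188,195), (384,195), (378,500), (184,500), with the screw at (283,352).

Run:
```python
from h import *
c=dict(np.load("pics/w4.npz"))
P=[(188,195),(384,195),(378,500),(184,500)]
W=np.array([ray(c,218.5+x/8+.06,133.5+y/8+.06,86) for x,y in P]);print(W.round(1),W.mean(0))
print(ray(c,218.5+283/8,133.5+352/8,86))
for a,b in((0,1),(3,2),(0,3),(1,2)):
    d=W[b]-W[a];print(np.hypot(*d[:2]),np.degrees(np.arctan2(d[1],d[0]))%90)
t=dict(np.load("pics/top1.npz"));print(ray(t,344-.5+168/6,215-.5+133/6,86))
```

```text
[[ 426.6 -115.3   86. ]
 [ 447.9 -108.3   86. ]
 [ 458.9 -143.1   86. ]
 [ 437.1 -150.2   86. ]] [ 442.64238972 -129.23982887   86.        ]
[ 442.59310667 -129.4407215    86.        ]
22.408031939588216 18.262796165602303
22.934695970475644 18.26338191929651
36.454519283947256 16.70892695860904
36.443806277671335 17.536645512537902
[ 442.45906674 -130.22827172   86.        ]
```

```bash
python3 -m inch '{"dr":[[0,0,0],[0,0,0],[0,0,0],[0,0,0],[0,0,0],[0,0,0],[0,0,0],[0,0,0]],"dp":[[-0.1,-0.04,-0.6],[-0.1,-0.04,-1.4],[-0.1,-0.04,-2.2],[-0.1,-0.04,-2.9],[-0.1,-0.04,-3.3],[-0.1,-0.04,-3.5],[-0.1,-0.04,-3.5],[-0.1,-0.04,-3.5]],"hand":[0,0,0,0,0,0,0,0]}'
python3 -m inch '{"dr":[[0,0,0],[0,0,0],[0,0,0],[0,0,0],[0,0,0],[0,0,0],[0,0,0],[0,0,0]],"dp":[[0,0,0],[0,0,0],[0,0,0],[0,0,0],[0,0,0],[0,0,0],[0,0,0],[0,0,0]],"hand":[60,120,180,220,255,255,255,255]}'
```

```text
time_s: 8.1
ee_pos: [443.0, -129.8, 225.4]
tool_rot: [1.84, 2.545, 0.0]
wrist_force: [-0.3, -0.6, 0.7]
finger_gap: 85.3
finger_force: 0.0
time_s: 8.9
ee_pos: [442.7, -130.2, 225.1]
tool_rot: [1.841, 2.545, 0.0]
wrist_force: [-1.2, 1.1, 10.7]
finger_gap: 23.1
finger_force: 58.8
```

The gear is gripped at 23 mm. Now I'll lift, swing towards the spindle while turning by -35°, and look from beside it.

```bash
python3 -m inch '{"dr":[[0,0,0],[0,0,0],[0,0,0],[0,0,0],[0,0,0],[0,0,0],[0,0,-1],[0,0,-2]],"dp":[[0,0,0.2],[0,0,0.5],[0,0,0.9],[0,0,1.4],[0,0,2],[0,0,2.5],[0.4,0.35,3],[0.9,0.8,3]],"hand":[255,255,255,255,255,255,255,255]}'
python3 -m inch '{"dr":[[0,0,-1],[0,0,-2],[0,0,-3],[0,0,-4],[0,0,-5],[0,0,-5],[0,0,-5]],"dp":[[0.5,0.5,0],[0.9,0.9,0],[1.4,1.3,0],[1.8,1.55,0],[1.8,1.55,0],[1.8,1.55,0],[1.8,1.55,0]],"hand":[255,255,255,255,255,255,255]}'
python3 - <<'E'
from rig import bot,camera
import numpy as np,cv2
s=bot.sense();print(s["ee_pos"],s["tool_rot"],s["wrist_force"],s["finger_gap"])
c=camera("wrist");cv2.imwrite("pics/w5.png",c["frame"]);np.savez("pics/w5.npz",**c)
E
```

```text
time_s: 9.7
ee_pos: [488.1, -90.3, 378.4]
tool_rot: [2.059, 2.366, 0.003]
wrist_force: [0.9, -1.3, -2.8]
finger_gap: 23.6
finger_force: 59.3
time_s: 10.4
ee_pos: [577.2, -12.7, 374.9]
tool_rot: [-2.519, -1.877, 0.001]
wrist_force: [0.1, 0.5, -2.3]
finger_gap: 22.9
finger_force: 59.3
[577.16868214 -12.72851317 374.89619012] [-2.51891531e+00 -1.87684793e+00  6.79562410e-04] [ 0.11493332  0.45913533 -2.28528481] 22.920023710911046
```

View pics/w5.png

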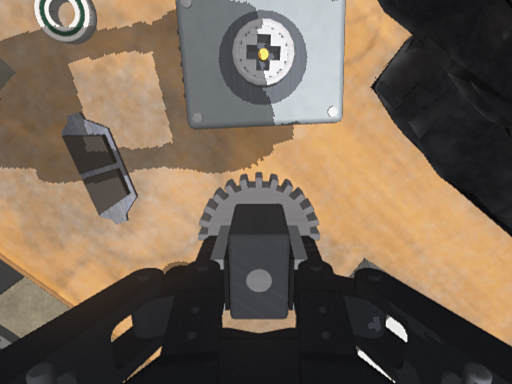

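The wrist view shows the spindle's top with its cross at (263,51), the slots nearly aligned with the gear, and the gear held square with its hub screw at (259,281). I'll measure both numerically.

Run:
```python
from h import *
c=dict(np.load("pics/w5.npz"));f=c["frame"];g=cv2.cvtColor(f,cv2.COLOR_BGR2GRAY)
np.set_printoptions(linewidth=250)
print(g[16:88:2,228:300:2])
print("hub row 281:",g[281,222:300])
hs=g[262:302,240:280];print("hub");print(hs[::3,::3])
```

```text
[[117 117 117 ... 202 202 206]
 [118 118 117 ... 204 203 206]
 [117 118 120 ... 207 205 206]
 ...
 [ 72  71  71 ... 128 128 127]
 [ 70  71  72 ... 130 126 147]
 [ 81  71  69 ... 127 133 206]]
hub row 281: [ 26  26  34  38  40  37  29  32  57  61  66  70  66  67  66  65  67  65  66  67  64  63  63  67 112 129 130 128 129 128 130 129 129 129 129 128 128 129 129 130 129 129 129 130 129 130 130 130 132 117  73  64  66  67  68  67  67  67  66  66  67  66
  65  65  63  61  34  26  37  37  40  35  24  26  25  25  26  27]
hub
[[ 67  69  68  66  66  65  66  66  65  67  67  65  66  67]
 [ 65  67  67  66  69  65  66  65  63  66  66  66  68  65]
 [ 66  65  65  65  66  67  73  69  64  64  64  66  67  68]
 [ 70  68  66  62 108 126 125 126 126  79  64  67  65  65]
 [ 66  69  68 124 123 123 124 122 123 127  73  65  64  66]
 [ 67  67  80 129 128 128 128 128 126 127 130  65  65  65]
 [ 65  64 111 127 127 130 128 127 128 129 131  66  67  66]
 [ 67  66  90 128 128 129 128 129 128 128 131  67  66  68]
 [ 68  66  64 128 128 127 127 126 127 128  83  66  66  67]
 [ 66  66  69  65 126 131 130 131 132  95  68  67  65  65]
 [ 64  65  66  68  66  68  78  75  64  66  65  71  69  65]
 [ 65  65  65  66  66  70  68  67  64  65  66  65  66  68]
 [ 64  64  66  65  66  64  68  69  67  64  64  66  67  66]
 [ 66  65  65  65  65  65  65  68  69  69  67  66  66  66]]
```

Run:
```python
from h import *
c=dict(np.load("pics/w5.npz"));f=c["frame"];g=cv2.cvtColor(f,cv2.COLOR_BGR2GRAY)
for r in range(16,88,2): print(r," ".join("%3d"%x for x in g[r,228:300:2]))
m=(g[262:302,240:280]>100);y,x=np.nonzero(m);u,v=240+x.mean(),262+y.mean();print(u,v,ray(c,u,v,236))
```

```text
16 117 117 117 116 118 118 107  75  72  75  75  73  76  74  72 115 121 118 117 118 117 117 120 121 120 121 120 116 148 189 204 202 203 202 202 206
18 118 118 117 118 120  88  72  72  74  76  74  72  73  71  83 107 120 168 155 155 155 153 118 120 121 119 120 120 121 121 181 207 204 204 203 206
20 117 118 120 117  76  74  75  71  74  75  73  76  99 125 140 144 143 149 230 227 227 227 214 152 117 120 120 120 122 120 118 181 208 207 205 206
22 119 121 110  74  71  75  76  73  72  73 120 139 144 146 144 141 140 144 244 239 237 235 231 228 221 175 126 118 121 120 120 120 147 208 206 203
24 121 113  70  71  73  76  76  72  73 124 143 143 143 142 141 139 132 183 243 245 244 245 243 238 233 230 227 137 120 121 120 125 121 147 207 205
26 111  75  71  71  73  75  73  85 133 140 141 139 136 132 122 141 131 239 235 234 209 239 241 242 240 236 231 222 133 120 120 122 123 121 188 207
28  84  73  71  71  73  71  89 133 141 142 139 141 141 141 107 147 185 237 239 238 240 242 137 222 236 241 237 229 223 132 119 124 125 124 124 178
30  70  73  73  71  72  75 137 142 143 143 132 144 149 149 151 243 235 
[... 3570 characters left out ...]
1 117 129 129 122 127 128 129 131
80  73  72  71  74  71  73  73  75  70  83 119 126 131 136 141 145 144 147 143 209 236 238 241 245 246 220  93 121 126 128 130 123 127 127 129 129
82  72  71  71  76  71  73  72  75  76  68  60  83 111 126 131 132 133 133 133 141 248 246 241 209 151  97 125 127 126 127 130 122 128 128 128 127
84  70  71  72  73  70  72  72  74  76  74  72  65  58  73 106 113 113 116 116 123 214 151  84  75 105 128 125 126 127 129 131 123 129 130 126 147
86  81  71  69  74  72  70  71  73  76  73  72  78  73  66  60  59  60  59  63  61  76  91 106 127 130 127 125 128 128 127 131 123 127 127 133 206
258.57423580786025 280.24454148471614 [576.09581687 -12.60836274 236.        ]
```

Run:
```python
from h import *
c=dict(np.load("pics/w5.npz"))
W=lambda u,v:ray(c,u,v,80)
print("centre",W(263,51.9), W(263,33.3)-W(263,70), W(246,52)-W(280,52))
for a,b in(((263.5,38),(262.2,66)),((252,51.9),(276,52.4)),((257,38),(255.2,66)),((270,38),(269,66)),((252,44.7),(276,45.5)),((252,59),(276,59.5))):
    d=W(*a)-W(*b);print(np.degrees(np.arctan2(d[1],d[0]))%90-90)
t=dict(np.load("pics/top1.npz"));print("top",ray(t,237-.5+197/5.5,127.5+214/5.5,80))
s=dict(np.load("pics/scene1.npz"));print("scene",ray(s,285.5,185,80))
```

```text
centre [609.25608449  86.67456321  80.        ] [ 7.5018003  25.48441948  0.        ] [-25.47936529   7.60649788   0.        ]
-19.281328300293737
-17.727303047275484
-20.71238103714481
-18.293608131207264
-18.380597424210208
-17.733044092739505
top [607.35929021  86.05647749  80.        ]
scene [616.28381246  82.52798832  80.        ]
```

Spindle at (609.3, 86.7), yaw about -18°, and both slots measure 26.6 mm as given. Relative to the gear that is (33, 99.2) mm with a turn of -1.4°.

```bash
python3 -m inch '{"dr":[[0,0,-0.1],[0,0,-0.3],[0,0,-0.3],[0,0,-0.3],[0,0,-0.3],[0,0,-0.3],[0,0,-0.3],[0,0,-0.3]],"dp":[[0.25,0.7,0],[0.5,1.4,0],[0.66,1.98,0],[0.66,1.98,-0.4],[0.66,1.98,-0.9],[0.66,1.98,-1.2],[0.66,1.98,-1.35],[0.66,1.98,-1.4]],"hand":[255,255,255,255,255,255,255,255]}'
python3 -m inch '{"dr":[[0,0,0],[0,0,0],[0,0,0],[0,0,0],[0,0,0],[0,0,0],[0,0,0]],"dp":[[0,0,-0.05],[0,0,-0.1],[0,0,-0.15],[0,0,-0.2],[0,0,-0.22],[0,0,-0.22],[0,0,-0.22]],"hand":[255,255,255,255,255,255,255]}'
```

```text
time_s: 11.25
ee_pos: [610.4, 86.0, 304.3]
tool_rot: [-2.545, -1.841, 0.001]
wrist_force: [-0.2, 0.4, -0.9]
finger_gap: 23.4
finger_force: 59.4
time_s: 11.95
ee_pos: [610.7, 86.4, 293.7]
tool_rot: [2.546, 1.841, 0.0]
wrist_force: [-0.0, -0.3, -1.9]
finger_gap: 23.3
finger_force: 59.4
```

The tip is in the mouth with no contact. Continuing slowly.

```bash
python3 -m inch '{"dr":[[0,0,0],[0,0,0],[0,0,0],[0,0,0],[0,0,0],[0,0,0]],"dp":[[0,0,-0.04],[0,0,-0.08],[0,0,-0.12],[0,0,-0.16],[0,0,-0.16],[0,0,-0.16]],"hand":[255,255,255,255,255,255]}'
```

```text
time_s: 12.55
ee_pos: [610.8, 86.4, 285.8]
tool_rot: [2.546, 1.841, 0.0]
wrist_force: [0.6, -0.8, 3.5]
finger_gap: 23.3
finger_force: 60.0
```

```bash
python3 -m inch '{"dr":[[0,0,0],[0,0,0],[0,0,0],[0,0,0],[0,0,0],[0,0,0],[0,0,0],[0,0,0]],"dp":[[0,0,-0.05],[0,0,-0.1],[0,0,-0.15],[0,0,-0.2],[0,0,-0.23],[0,0,-0.25],[0,0,-0.25],[0,0,-0.25]],"hand":[255,255,255,255,255,255,255,255]}'
```

```text
time_s: 13.35
ee_pos: [610.7, 86.4, 273.2]
tool_rot: [2.546, 1.841, 0.001]
wrist_force: [0.6, 0.3, 6.4]
finger_gap: 23.3
finger_force: 60.6
```

```bash
python3 -m inch '{"dr":[[0,0,0],[0,0,0],[0,0,0],[0,0,0]],"dp":[[0,0,-0.01],[0,0,-0.02],[0,0,-0.03],[0,0,-0.03]],"hand":[255,255,255,255]}'
```

```text
time_s: 13.75
ee_pos: [610.7, 86.4, 273.1]
tool_rot: [2.545, 1.84, 0.002]
wrist_force: [-6.9, 0.2, 29.5]
finger_gap: 23.1
finger_force: 63.8
```

The force steps up at z=273, the expected seated height. I'll hold a few rows and take a last look.

```bash
python3 -m inch '{"dr":[[0,0,0],[0,0,0],[0,0,0],[0,0,0],[0,0,0],[0,0,0]],"dp":[[0,0,0],[0,0,0],[0,0,0],[0,0,0],[0,0,0],[0,0,0]],"hand":[255,255,255,255,255,255]}'
python3 - <<'E'
from rig import camera
import cv2,numpy as np
from h import crop
a=camera("scene")["frame"];b=camera("wrist")["frame"]
im=np.hstack([cv2.resize(a,(400,300)),cv2.resize(b,(400,300))]);z=cv2.resize(a[130:250,200:360],(400,300),interpolation=cv2.INTER_CUBIC)
z2=cv2.resize(b[150:340,130:390],(400,300))
cv2.imwrite("pics/end.png",np.vstack([im,np.hstack([z,z2])]))
E
```

```text
time_s: 14.35
ee_pos: [610.6, 86.4, 273.1]
tool_rot: [2.545, 1.84, 0.002]
wrist_force: [-7.1, 0.0, 29.3]
finger_gap: 23.3
finger_force: 63.8
```

View pics/end.png

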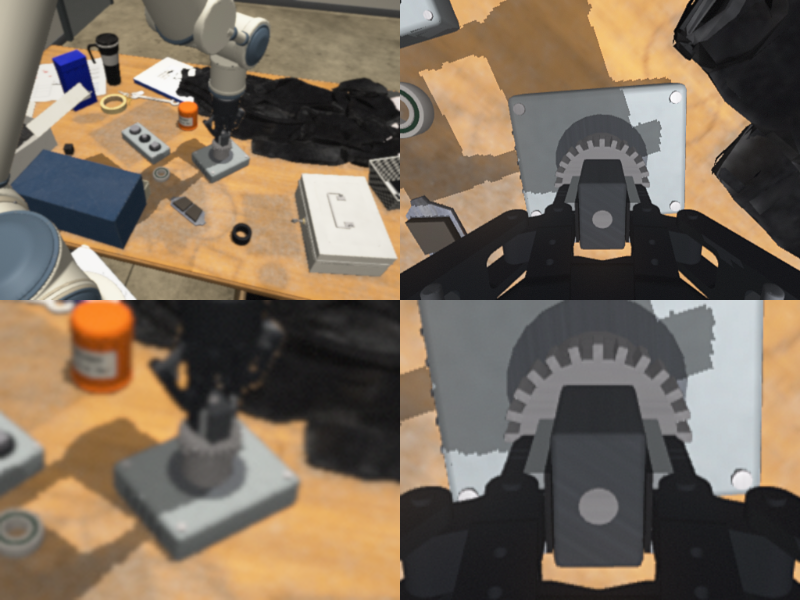

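The gear's disc sits flush on the spindle at (215,450) in the enlarged scene view. The fingers still hold the hub, the stand is empty, and the bystanders are where they were.

```bash
python3 -c "
from rig import workorder
print(workorder.hand_in())"
```

```text
the job is handed in; nothing more can be done
None
```

I pressed the wide, square and narrow buttons fully down in that order, and the gear is seated home in the spindle, held down with about 29 N; the job is handed in at about 14.5 s, and no verdict came back.

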